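# Draw the long tea paddle out of its hooded caddy

### The job

Take the white scoop that lies across the wooden caddy and lay it down (not dropped), right way up, on the cork mat. Then take the long bamboo paddle that lies inside the caddy, tilt it out through the caddy's opening, which is shorter than the paddle, and finish still holding it in the gripper, motionless in the air, with all of it at least 6 cm above the caddy's top and touching nothing else. Leave the cups, bowls, teapot, sugar pot, tin and saucer where they stand.

Things in the scene. Friction and masses are not known exactly. Their poses are not given: they have to be found in the camera images.
- caddy: Brown wooden caddy, fixed, open on top between two hooded ends. Origin: centre of underside; y = long axis. Outside 132 (x) x 332 (y) x 66 mm, walls and floor 6 thick (inner floor z = 6, inside 120 x 320). Each end is boxed in by a flat hood, underside z = 60, top z = 66, from y = +-95 to the end wall (inner face y = +-160). Between the hoods the side walls are only 40 high.
- caddy_opening (a point): Middle of the caddy's opening, in its origin's axis at the hoods' top (z = 66). The opening is 190 long (caddy y from -95 to +95) and 120 wide (x). The paddle is longer than it in any flat direction; slid endways until one end is near an end wall, its other end stands free in the opening and can be raised, and at 15 to 25 degrees of tilt it draws out along its length.
- paddle: Straight bamboo tea paddle, 236 mm long along its y, about 60 g, loose, flat on the caddy's inner floor, roughly along the caddy's y (up to 30 mm off the middle, 0.06 rad askew), ends under the hoods. Origin: middle of its length, on its underside. Handle y = -118 to +58: 16 wide (x), 18 high. Blade y = +52 to +118: 40 wide, 12 thick, undersides flush.
- paddle_tip (a point): Centre of the blade's end face of the paddle (y = +118, z = 6 in the paddle's frame).
- paddle_butt (a point): Centre of the handle's end face of the paddle (y = -118, z = 9 in the paddle's frame).
- scoop: White plastic scoop, about 40 g, flat underside, lying loose across the caddy's opening on its low side walls (underside 40 mm above the shelf). 180 mm long along its x; origin on its underside at mid-length, a good place to grip. Handle x = -90 to +32: 14 wide (y), 14 high. Open-topped square bowl x = +30 to +90: 50 wide, 30 high.
- mat: Flat cork mat, 200 (x) x 130 (y) mm, 3 mm thick, fixed on the shelf left of the caddy. Origin at the centre of its underside; z up.
- bowls: Stack of three nesting steel tea bowls (bystander), 100 mm across, 77 high. Origin: centre of underside.
- teapot: White ceramic teapot with a bamboo hoop handle (bystander), body 136 across, 180 high over the handle. Origin: centre of underside.
- sugar_pot: Glass sugar pot with a hinged glass lid (bystander), 88 across, 97 high. Origin: centre of underside.
- tea_tin: Round tea tin (bystander), 72 across, 120 high. Origin: centre of underside.
- cup_a: Small cup without handle (bystander), 72 across, 65 high, on the left. Origin: centre of underside.
- cup_b: Small clay cup without handle (bystander), 72 across, 65 high, near the robot. Origin: centre of underside.
- saucer: Small white saucer (bystander), 110 across, 18 high, on the right. Origin: centre of underside.

How it is judged (in metres and radians):
On the way, in this order (a step that is already met when the one before it is completed fails the run):
1. the scoop is brought down to the mat while still held (x of scoop in the frame of mat between -0.1 and 0.1 m and y of scoop in the frame of mat between -0.065 and 0.065 m and angle between scoop's own z axis and vertical below 0.35 rad and height (world z) of scoop below 0.025 m and contact force between scoop and the fingers above 0.3 N), for 0.03 s.
2. the scoop lies on the mat, let go (x of scoop in the frame of mat between -0.1 and 0.1 m and y of scoop in the frame of mat between -0.065 and 0.065 m and angle between scoop's own z axis and vertical below 0.35 rad and height (world z) of scoop below 0.012 m and contact force between scoop and the fingers below 0.1 N and linear speed of scoop below 0.03 m/s), for 0.2 s.
At the end, for the whole second after the job is handed in: Paddle gripped (over 1 N) and still (under 0.05 m/s), both end centres over 115 mm above the shelf, touching neither caddy nor bystanders; scoop let go, at rest, right way up (0.35 rad), its middle within the mat's outline, underside below 12 mm (all of step 2 and height (world z) of each of paddle_tip, paddle_butt above 0.115 m and contact force between paddle and the fingers above 1 N and contact force between paddle and caddy below 0.1 N and linear speed of paddle below 0.05 m/s and contact force between paddle and bowls below 0.1 N and contact force between paddle and teapot below 0.1 N and contact force between paddle and sugar_pot below 0.1 N and contact force between paddle and tea_tin below 0.1 N and contact force between paddle and cup_a below 0.1 N and contact force between paddle and cup_b below 0.1 N and contact force between paddle and saucer below 0.1 N); the arm keeps its last pose, push and grip.
It fails at once if a bystander is shifted by more than 30 mm (distance of any of bowls, teapot, sugar_pot, tea_tin, cup_a, cup_b, saucer from where it was at the start of the episode above 0.03 m).
It also fails if it takes over 58 s, if anything falls off the work surface, if the arm or the gripper's body presses on something with over 40 N, if the wrist force passes 120 N, or if a joint passes its speed limit or range.

### The arm

A 6-joint arm with a two-finger parallel gripper is mounted at the origin on the work surface. World frame = base frame: x ahead of the robot, y to its left, z up, the work surface at z = 0. Lengths are in mm, angles in rad, forces in N, time in s.
With the tool pointing down it reaches from about 350 to 875 mm from the base axis. Payload 4.2 kg.
Tool frame: the origin (TCP) lies on the mounting face of the last link; the fingertips stand 173 mm ahead of it and the grasp point (between the pads) lies 155 mm ahead of it; z points along the fingers, y is the direction in which the jaws open and shut (so a half turn about z gives the same grasp; the last joint's range is limited). The gripper opens to 85 mm and grips with 20 to 120 N. Pads are 22 mm wide; open, the fingers measure 114 mm over their backs; the gripper's body (76 mm by 85 mm) begins 54 mm behind the grasp point. The pads swing forward as they close: fully open they stand 13 mm farther back than shut.
Start: joints at [-0.932, 0.385, 0.008, 0, -1.194, -0.259], TCP at [231.723, -580.435, 404.712] pointing down, gripper open.
Joint ranges: [-3.14, 3.14], [-1.21, 2.06], [-1.07, 1.41], [-3.16, 2.05], [-2.99, -0.16], [-3.1, 3.1]. Speed limits (rad/s): [2.79, 2.79, 3.14, 3.14, 3.14, 3.14].

### API

Orientations are given as a unit quaternion [x, y, z, w].
In Python, from bench import arm gives the robot as it stands.
- The arm moves only by the shell command python3 -m jog 'ROWS' [OPENING]. ROWS is JSON, a list that holds one entry, the list of rows, each a list of 4 numbers: the shift along the tool's x, y, z in mm, then the turn about the tool's z in degrees. In form: [[[x, y, z, spin], ...]]. A call has exactly 5 rows; each row is the pose to reach, as a shift and turn from the pose measured when the call began, along the tool's axes at that moment; what a row does not reach only later rows make up. A row lasts 1/8 s, in which the tool goes at most 62.5 mm and 10.7 degrees, less where a joint would pass 70% of its speed; a pose out of reach is approached as far as the arm can. A call with a gripper value outside its range is refused whole. OPENING is the finger opening in mm, from 0 to 85.4, set as the call begins (- or left out, the last holds). The fingers move at their own pace and stop on an object; the grip force is fixed at half the most. Time passes only in rows, so rows that repeat a pose let the fingers close, or fill a call up. It gives the time, the measured TCP pose, the force and the opening at its end, in the units of the state.
- arm.read_state(): the state, without advancing time (a new reading comes with each control period).
- arm.get_image(name): name is "side" or "top"; returns (picture, depth): 384x512x3 uint8, blue, green, red; 384x512 float32, mm along the optical axis (not along the pixel's ray), 0 where there is no reading.
- arm.camera_params(name): a dict with "mtx" (3x3 intrinsics, pixels), "R" (3x3) and "t" (3): a world point X has camera coordinates R X + t. Camera axes: x right, y down, z forward; pixel columns grow to the right and rows downward; lengths in mm; the calibration is good to about 2 mm. A picture is of the moment at which its call begins. camera_params takes no time and is no camera call.
- arm.job_done(): hands the job in, once; it reports no verdict.
The state is a dict: "clock": time; "joints": joint angles; "joint_vel": joint speeds; "joint_efforts": joint torques, N m; "position": TCP position; "ee_rot": TCP orientation; "contact_force": force on the tool from outside, world axes, zero at the start; "wrist_torque": the same for the moment, N m; "gripper_width": finger opening in mm.
Only numpy, scipy, OpenCV 4.12 (cv2) and the standard library are available. Lean on these libraries where they do the work, as an engineer would, in place of code of your own. Each camera call takes 0.05 s, during which the arm holds its last target.

## Working session

There is one attempt and no reset: what is moved stays moved. The work goes in short steps, Python scripts to look and compute and a shell command to move; the robot and the scene stay as the last step left them, time stands still between calls to the robot, and variables do not carry over. Pictures are saved under pics/ and viewed, and the job is handed in when it is done.

```bash
ls; mkdir -p pics; python3 - <<'E'
from bench import arm
import cv2
s=arm.read_state();print(s)
for n in("top","side"):
    im,d=arm.get_image(n);cv2.imwrite(f"pics/{n}0.png",im);p=arm.camera_params(n);print(n,p)
    import numpy as np;np.save(f"/tmp/{n}0.npy",d)
E
```

```text
pics
{'clock': 0.0, 'joints': array([-9.32419632e-01,  3.85535397e-01,  6.61797374e-03, -5.25091072e-04,
       -1.19399974e+00, -2.58573985e-01]), 'joint_vel': array([ 0.00133661, -0.00100443, -0.00063526, -0.0004014 , -0.00103424,
       -0.00154472]), 'joint_efforts': array([-9.07180638e-04, -3.92291415e+01,  1.88404083e+01,  4.18636858e+00,
       -4.64248602e-03,  2.28727288e-05]), 'position': array([ 231.64948601, -580.25334737,  403.62700463]), 'ee_rot': array([-1.88666792e-01,  9.82040558e-01,  1.06135847e-03, -2.39895247e-04]), 'contact_force': array([ 0.60815239, -0.13423144, -0.07411621]), 'wrist_torque': array([ 0.008177 ,  0.0225628, -0.029223 ]), 'gripper_width': 85.37046774743366}
top {'mtx': array([[459.72162205,   0.        , 256.38417754],
       [  0.        , 459.72162205, 191.12955264],
       [  0.        ,   0.        ,   1.        ]]), 'R': array([[ 4.03350658e-04, -9.99876770e-01, -1.56933835e-02],
       [-9.97537958e-01,  6.98229013e-04, -7.01251304e-02],
       [ 7.01274464e-02,  1.56830307e-02, -9.97414750e-01]]), 't': array([  37.87558016,  542.18415159, 1569.62999286])}
side {'mtx': array([[413.81312817,   0.        , 253.77708937],
       [  0.        , 413.81312817, 198.07243432],
       [  0.        ,   0.        ,   1.        ]]), 'R': array([[ 0.9968632 , -0.07612374, -0.02165517],
       [-0.06762424, -0.67710565, -0.73277206],
       [ 0.04111851,  0.73193792, -0.68012951]]), 't': array([-524.20657142,  122.54415329, 1611.42759822])}
```

View pics/top0.png

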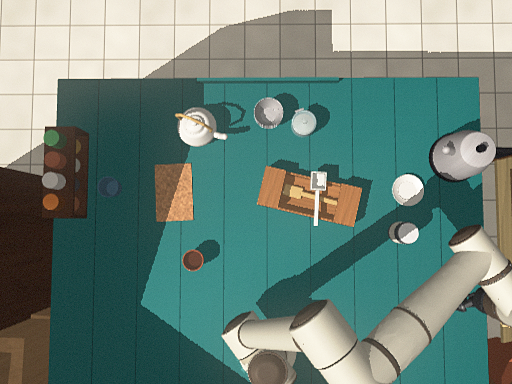

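View pics/side0.png

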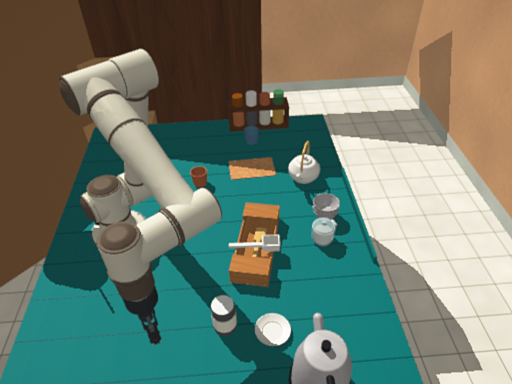

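The top view shows the caddy around (310,197), with the scoop across it: bowl at (319,180), handle end at (316,225). The paddle is inside with its blade to the left at about (298,193), and the mat is around (174,192). I'll zoom in.

```bash
python3 - <<'E'
import cv2
a=cv2.imread("pics/top0.png");cv2.imwrite("pics/top0z.png",cv2.resize(a[150:240,245:375],None,fx=6,fy=6,interpolation=cv2.INTER_CUBIC))
a=cv2.imread("pics/side0.png");cv2.imwrite("pics/side0z.png",cv2.resize(a[195:295,215:295],None,fx=6,fy=6,interpolation=cv2.INTER_CUBIC))
E
```

```text
(no output)
```

View pics/top0z.png

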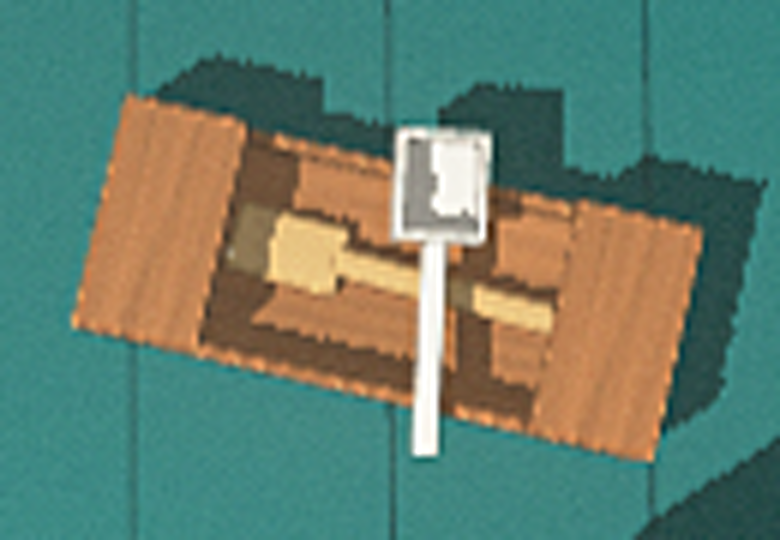

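View pics/side0z.png

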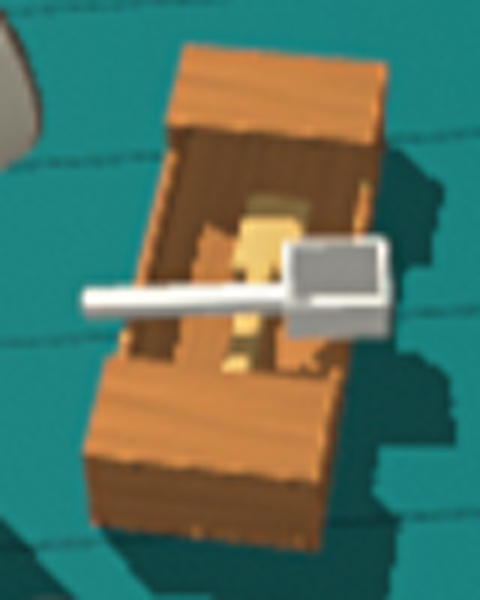

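```bash
cat > h.py <<'E'
import numpy as np
from bench import arm
def ray(n,uv,z):
    p=arm.camera_params(n);K,R,t=p["mtx"],p["R"],np.array(p["t"])
    c=-R.T@t;d=R.T@np.linalg.inv(K)@np.array([uv[0],uv[1],1.]);return c+d*(z-c[2])/d[2]
def proj(n,X):
    p=arm.camera_params(n);c=p["R"]@np.array(X,float)+p["t"];q=p["mtx"]@c;return q[:2]/q[2]
E
python3 - <<'E'
from h import *
import cv2
np.set_printoptions(precision=1,suppress=True)
T=lambda u,v:((u+.5)/6-.5+245,(v+.5)/6-.5+150)
S=lambda u,v:((u+.5)/6-.5+215,(v+.5)/6-.5+195)
C=np.array([ray("top",T(*q),66) for q in((127,95),(703,228),(655,460),(73,328))]);print(C,C.mean(0))
C2=np.array([ray("side",S(*q),66) for q in((183,45),(387,64),(322,480),(86,457))]);print(C2,C2.mean(0))
for C_ in(C,C2):
  print([np.linalg.norm(C_[i]-C_[(i+1)%4]) for i in range(4)])
print("scoop bowl rim",*[ray("top",T(*q),70)[:2] for q in((398,130),(492,130),(486,243),(393,240))])
print("handle end",*[ray("top",T(*q),54)[:2] for q in((413,457),(438,457),(422,245),(446,245))])
print("side rim",*[ray("side",S(*q),70)[:2] for q in((285,240),(388,237),(390,300),(290,308))])
print("side hnd",*[ray("side",S(*q),54)[:2] for q in((83,291),(280,285))])
print("blade",*[ray("top",T(*q),18)[:2] for q in((280,210),(350,232),(335,293),(268,283),(228,258),(240,203))])
print("handle",*[ray("top",T(*q),24)[:2] for q in((348,247),(420,265),(476,283),(553,302),(340,276),(415,296),(473,313),(550,330))])
im=cv2.imread("pics/top0.png");h=cv2.cvtColor(im,cv2.COLOR_BGR2HSV);print(h[192,165],h[192,185])
m=cv2.inRange(h,(5,70,40),(20,255,255))[150:235,140:205]
c=max(cv2.findContours(m,0,2)[0],key=cv2.contourArea);r=cv2.minAreaRect(c);print(r)
for q in cv2.boxPoints(r): print(ray("top",q+[140,150],3)[:2])
E
```

```text
[[ 625.7    5.6   66. ]
 [ 550.6 -315.4   66. ]
 [ 421.6 -286.8   66. ]
 [ 494.9   35.8   66. ]] [ 523.2 -140.2   66. ]
[[ 496.1   36.9   66. ]
 [ 625.7    6.2   66. ]
 [ 550.8 -316.2   66. ]
 [ 422.5 -288.7   66. ]] [ 523.8 -140.5   66. ]
[np.float64(329.59057549893066), np.float64(132.0727968227915), np.float64(330.8648523403388), np.float64(134.24895791621563)]
[np.float64(133.21894741685756), np.float64(330.95781934200386), np.float64(131.17619437067415), np.float64(333.79073398179236)]
scoop bowl rim [ 605.3 -145.7] [ 605.2 -198. ] [ 542. -194.] [ 543.7 -142.4]
handle end [ 423.1 -154.2] [ 423.1 -168.2] [ 542.  -160.3] [ 542.  -173.8]
side rim [ 546.3 -142.5] [ 607.7 -145.9] [ 602.9 -195. ] [ 544.4 -195.6]
side hnd [ 424.2 -157.1] [ 541.3 -163.6]
blade [564.9 -82.8] [ 552.1 -123. ] [ 517.  -114.1] [522.8 -75.7] [537.2 -52.7] [569.  -59.8]
handle [ 543.1 -121.3] [ 532.7 -162.4] [ 522.3 -194.3] [ 511.4 -238.1] [ 526.4 -116.6] [ 514.9 -159.4] [ 505.2 -192.4] [ 495.4 -236.2]
[ 12 117 111] [ 15 119 234]
((33.478118896484375, 41.94203567504883), (57.1717414855957, 36.971580505371094), 87.75425720214844)
[638.9 398.8]
[643.8 268.6]
[443.4 258.6]
[438.3 387.7]
```

```bash
cat >> h.py <<'E'
from scipy.spatial.transform import Rotation as Ro
def plan(P,ydir):
    s=arm.read_state();R=Ro.from_quat(s["ee_rot"]).as_matrix()
    d=R.T@(np.array(P,float)-s["position"]);y=R.T@np.array([ydir[0],ydir[1],0.]);a=-np.degrees(np.arctan2(y[0],y[1]))
    a=(a+90)%180-90
    print("t",round(s["clock"],2),"pos",s["position"].round(1),"shift",d.round(1),"spin",a.round(1),"F",s["contact_force"].round(1),"w",round(s["gripper_width"],1),"j6",s["joints"][5].round(2))
    return d,a
E
python3 -c "
from h import *
plan([514,-167,300],(.06,1))"
```

```text
t 0.1 pos [ 231.7 -580.3  403.7] shift [-415.4  279.   104.2] spin 25.2 F [ 0.  -0.2  0.5] w 85.2 j6 -0.26
```

```bash
python3 -m jog '[[[-46,31,0,5],[-92,62,0,10],[-138,93,0,15],[-184,124,0,20],[-230,155,0,25.2]]]' 55; python3 -c "
from h import *
plan([514,-167,300],(.06,1))"
```

```text
clock: 0.72
position: [388.5, -349.4, 403.7]
ee_rot: [0.032, 0.999, 0.001, -0.001]
contact_force: [0.5, 0.2, 0.6]
gripper_width: 55.0
t 0.72 pos [ 388.5 -349.4  403.7] shift [-113.9  189.8  104. ] spin -0.2 F [0.5 0.2 0.6] w 55.0 j6 -1.21
```

```bash
python3 -m jog '[[[-28,47,24,0],[-57,95,50,0],[-85,142,77,0],[-114,190,104,0],[-114,190,104,0]]]' 55; python3 -c "
from h import *
import cv2
plan([514,-167,215],(.06,1))
im,d=arm.get_image('top');cv2.imwrite('pics/top1.png',cv2.resize(im[120:270,215:405],None,fx=4,fy=4,interpolation=2))
im,d=arm.get_image('side');cv2.imwrite('pics/side1.png',cv2.resize(im[150:300,170:330],None,fx=4,fy=4,interpolation=2))
"
```

```text
clock: 1.35
position: [515.2, -164.0, 297.2]
ee_rot: [0.029, 1.0, 0.001, -0.003]
contact_force: [-0.2, -0.8, 0.3]
gripper_width: 54.9
t 1.35 pos [ 515.2 -164.   297.2] shift [ 0.5 -3.3 82.2] spin 0.1 F [-0.2 -0.8  0.3] w 54.9 j6 -1.62
```

View pics/side1.png

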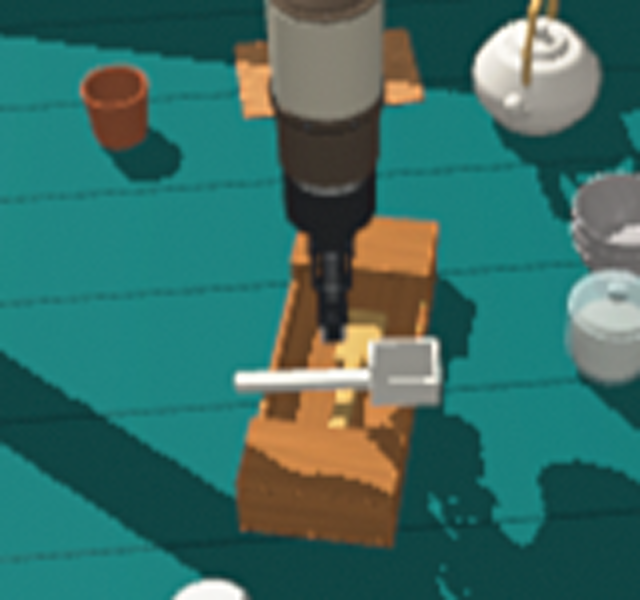

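View pics/top1.png

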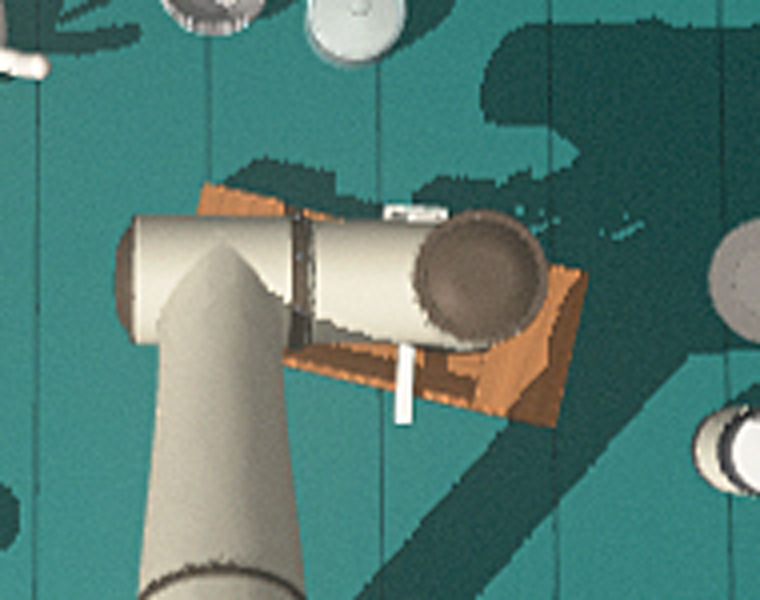

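The scoop is undisturbed and the gripper is centred over its mid-handle: fingers near (335,335) in the side view, handle near (320,378) and lower. Next I descend.

```bash
python3 -m jog '[[[0.5,-3,25,0],[0.5,-3,50,0],[0.5,-3,70,0],[0.5,-3,82,0],[0.5,-3,82,0]]]' 55; python3 -c "
from h import *
plan([514,-167,215],(.06,1))"
```

```text
clock: 2.08
position: [512.9, -169.9, 217.2]
ee_rot: [0.032, 0.999, 0.001, -0.002]
contact_force: [0.2, 0.1, 0.7]
gripper_width: 55.4
t 2.08 pos [ 512.9 -169.9  217.2] shift [-0.9  2.9  2.2] spin -0.2 F [0.2 0.1 0.7] w 55.4 j6 -1.61
```

```bash
python3 -m jog '[[[0,2,2,0],[0,2,2,0],[0,2,2,0],[0,2,2,0],[0,2,2,0]]]' 0; python3 -m jog '[[[0,0,0,0],[0,0,0,0],[0,0,-1,0],[0,0,-3,0],[0,0,-5,0]]]' 0;python3 -c "
from h import *
plan([541,328,300],(.06,1))"
```

```text
clock: 2.7
position: [513.3, -167.8, 216.1]
ee_rot: [0.031, 1.0, 0.001, -0.001]
contact_force: [-0.5, 0.9, 5.9]
gripper_width: 11.9
clock: 3.32
position: [513.3, -167.8, 221.0]
ee_rot: [0.031, 1.0, 0.001, -0.001]
contact_force: [0.3, 0.3, -1.0]
gripper_width: 12.2
t 3.33 pos [ 513.3 -167.8  221. ] shift [  3.8 496.7 -78.2] spin -0.2 F [ 0.3  0.3 -1. ] w 12.2 j6 -1.62
```

```bash
python3 -m jog '[[[0,0,-15,0],[0,0,-35,0],[0,0,-55,0],[0,0,-75,0],[0,0,-75,0]]]' 0;python3 -c "
from h import *
import cv2
plan([541,328,300],(.06,1))
im,d=arm.get_image('side');cv2.imwrite('pics/side2.png',cv2.resize(im[150:300,170:330],None,fx=4,fy=4,interpolation=2))
"
```

```text
clock: 3.95
position: [514.0, -168.0, 298.4]
ee_rot: [0.031, 1.0, 0.001, 0.001]
contact_force: [0.1, 1.1, -1.7]
gripper_width: 12.1
t 3.95 pos [ 514.  -168.   298.4] shift [  4.  496.7  -0.8] spin -0.1 F [ 0.1  1.1 -1.7] w 12.1 j6 -1.62
```

View pics/side2.png

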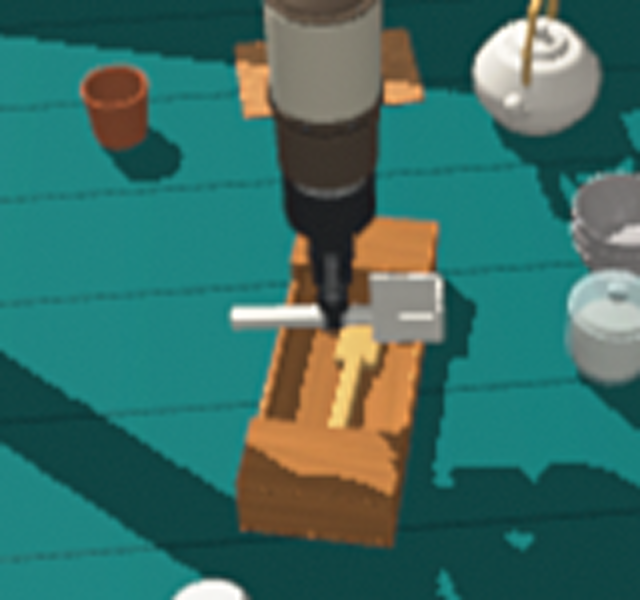

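The scoop is held level at about (335,310). On to the mat.

```bash
python3 -m jog '[[[-1,40,0,0],[-2,100,0,0],[-2,160,0,0],[-3,220,0,0],[-4,280,0,0]]]' 0;python3 -c "
from h import *
plan([532,328,300],(.06,1))
"
```

```text
clock: 4.62
position: [534.7, 113.1, 296.7]
ee_rot: [0.032, 1.0, 0.001, -0.001]
contact_force: [0.0, 0.3, -0.3]
gripper_width: 12.1
t 4.62 pos [534.7 113.1 296.7] shift [ 16.2 214.3  -3. ] spin -0.2 F [ 0.   0.3 -0.3] w 12.1 j6 -2.14
```

```bash
python3 -m jog '[[[4,60,0,0],[8,120,0,0],[12,175,0,0],[16,214,0,0],[16,214,0,0]]]' 0;python3 -c "
from h import *
import cv2
plan([532,328,181],(.06,1))
im,d=arm.get_image('side');cv2.imwrite('pics/side3.png',cv2.resize(im[90:240,170:330],None,fx=4,fy=4,interpolation=2))
"
```

```text
clock: 5.25
position: [531.5, 330.3, 295.4]
ee_rot: [0.03, 1.0, 0.0, -0.002]
contact_force: [-0.3, -0.3, -1.3]
gripper_width: 11.8
t 5.25 pos [531.5 330.3 295.4] shift [ -1.   -2.2 114.4] spin 0.0 F [-0.3 -0.3 -1.3] w 11.8 j6 -2.44
```

View pics/side3.png

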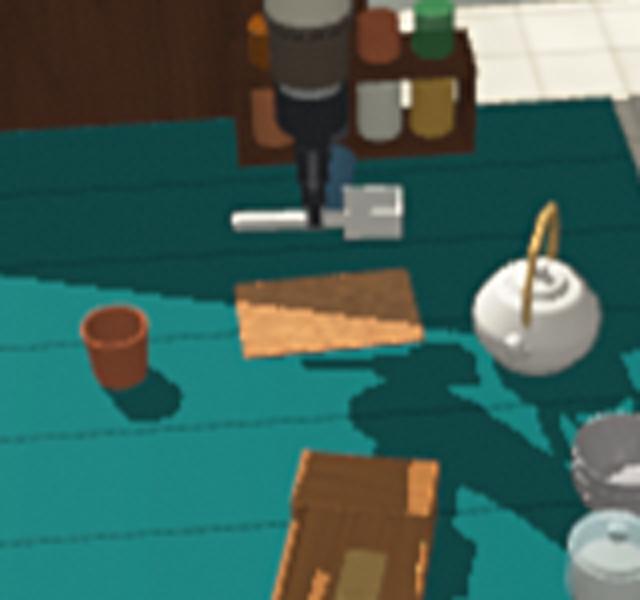

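```bash
python3 -m jog '[[[0,-2,30,0],[0,-2,65,0],[0,-2,90,0],[0,-2,106,0],[0,-2,107,0]]]' 0;python3 -c "
from h import *
plan([532,328,180],(.06,1))
"
```

```text
clock: 5.92
position: [530.9, 325.5, 187.2]
ee_rot: [0.031, 1.0, -0.001, -0.003]
contact_force: [1.0, -0.0, -0.4]
gripper_width: 11.8
t 5.92 pos [530.9 325.5 187.2] shift [-1.   2.6  7.2] spin -0.1 F [ 1.  -0.  -0.4] w 11.8 j6 -2.44
```

```bash
python3 -m jog '[[[0,0,2,0],[0,0,4,0],[0,0,6,0],[0,0,7,0],[0,0,7,0]]]' 0;python3 -c "
from h import *
plan([532,328,179],(.06,1))
import cv2
im,d=arm.get_image('side');cv2.imwrite('pics/side4.png',cv2.resize(im[130:200,205:295],None,fx=8,fy=8,interpolation=2))
"
```

```text
clock: 6.55
position: [530.8, 325.6, 180.3]
ee_rot: [0.031, 1.0, -0.001, -0.003]
contact_force: [0.4, -0.3, -0.2]
gripper_width: 11.6
t 6.55 pos [530.8 325.6 180.3] shift [-1.   2.5  1.3] spin -0.1 F [ 0.4 -0.3 -0.2] w 11.6 j6 -2.44
```

View pics/side4.png

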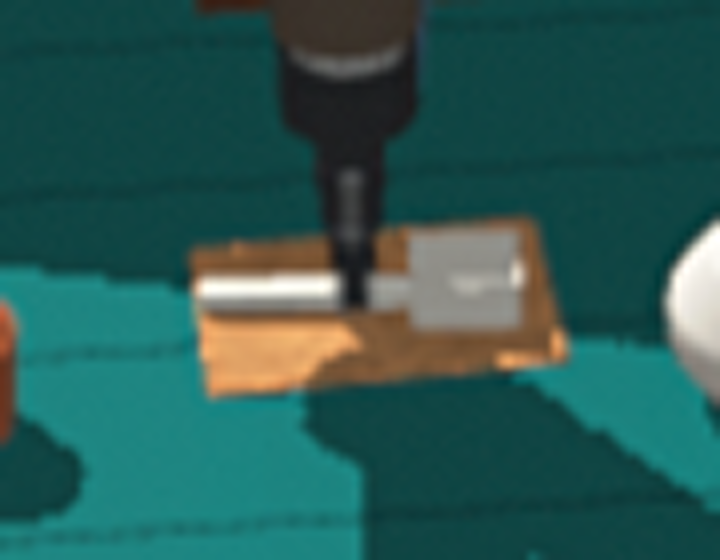

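Scoop over the mat (handle at (270,290), bowl at (465,280)) and nearly down. I'll creep down to contact, then release.

```bash
python3 -m jog '[[[0,0,0.5,0],[0,0,1,0],[0,0,1.5,0],[0,0,2,0],[0,0,2,0]]]' 0
```

```text
clock: 7.22
position: [530.8, 325.6, 179.2]
ee_rot: [0.031, 1.0, -0.001, -0.003]
contact_force: [-1.9, -0.5, 5.4]
gripper_width: 12.2
```

Contact at 5 N, so I open.

```bash
python3 -m jog '[[[0,0,0,0],[0,0,0,0],[0,0,0,0],[0,0,0,0],[0,0,0,0]]]' 55; python3 -m jog '[[[0,0,-10,0],[0,0,-30,0],[0,0,-70,0],[0,0,-110,0],[0,0,-130,0]]]' 55
python3 -c "
from h import *
plan([500,-210,310],(.967,-.256))
import cv2
im,d=arm.get_image('side');cv2.imwrite('pics/side5.png',cv2.resize(im[130:200,205:295],None,fx=8,fy=8,interpolation=2))
"
```

```text
clock: 7.85
position: [530.8, 325.6, 179.0]
ee_rot: [0.031, 1.0, -0.001, -0.003]
contact_force: [-0.1, 0.7, -0.3]
gripper_width: 55.5
clock: 8.48
position: [531.9, 326.1, 312.7]
ee_rot: [0.031, 1.0, 0.0, -0.001]
contact_force: [0.4, -1.5, -1.1]
gripper_width: 55.0
t 8.47 pos [531.9 326.1 312.7] shift [  -1.2 -537.1    2.3] spin -78.7 F [ 0.4 -1.5 -1.1] w 55.0 j6 -2.44
```

View pics/side5.png

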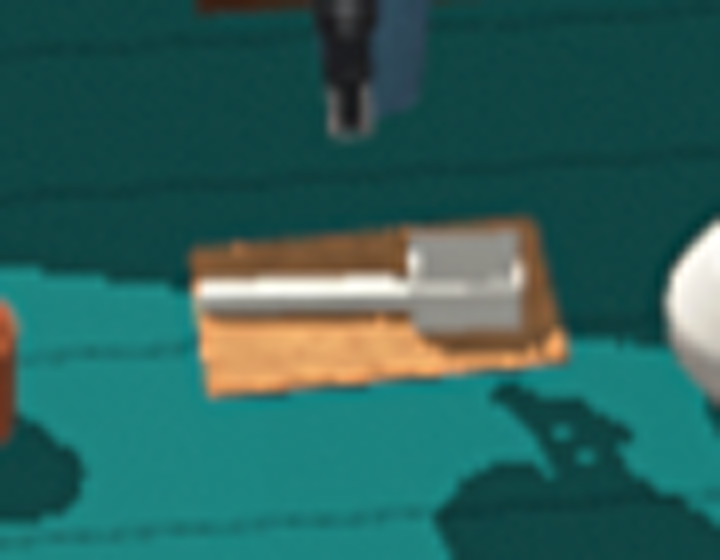

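The scoop lies level on the mat, handle at (300,290), bowl at (465,280). The paddle is unobstructed now, so I'll measure it.

```bash
python3 -c "
from h import *
import cv2
im,d=arm.get_image('top');cv2.imwrite('pics/top6r.png',im);cv2.imwrite('pics/top6.png',cv2.resize(im[155:235,250:370],None,fx=6,fy=6,interpolation=2))
im,d=arm.get_image('side');cv2.imwrite('pics/side6.png',cv2.resize(im[195:295,215:295],None,fx=6,fy=6,interpolation=2))
"
```

```text
(no output)
```

View pics/top6.png

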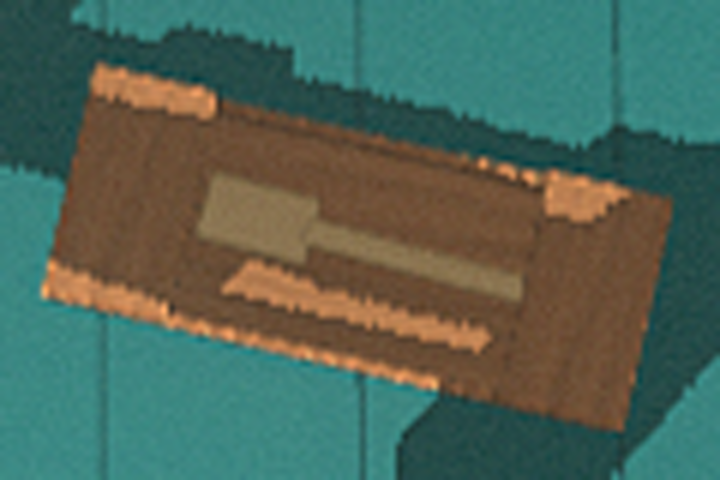

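View pics/side6.png

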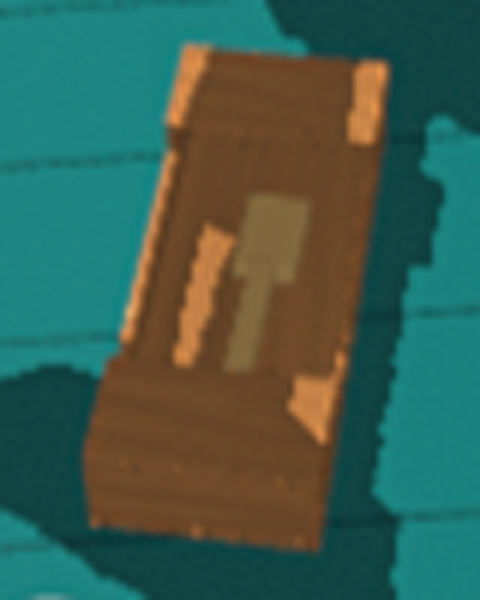

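```bash
python3 - <<'E'
from h import *
np.set_printoptions(precision=1,suppress=True)
T=lambda u,v:((u+.5)/6-.5+250,(v+.5)/6-.5+155)
S=lambda u,v:((u+.5)/6-.5+215,(v+.5)/6-.5+195)
c0=np.array([523.5,-140.3]);y=np.array([.222,.975]);x=np.array([.975,-.222])
def cf(P): d=P[:2]-c0;return np.array([d@x,d@y])
for q in((212,172),(320,200),(304,264),(197,236)):print("blade t",ray("top",T(*q),18)[:2],cf(ray("top",T(*q),18)))
for q in((250,196),(310,200),(295,283),(235,277)):print("blade s",ray("side",S(*q),18)[:2],cf(ray("side",S(*q),18)))
for a,b in(((318,222),(308,246)),((420,247),(412,275)),((523,272),(520,302))):
  p=(ray("top",T(*a),24)+ray("top",T(*b),24))/2;print("hnd t",p[:2],cf(p))
for a,b in(((248,283),(275,283)),((225,370),(255,370))):
  p=(ray("side",S(*a),24)+ray("side",S(*b),24))/2;print("hnd s",p[:2],cf(p))
E
```

```text
blade t [569.5 -60.9] [27.3 87.6]
blade t [ 553.3 -123. ] [25.2 23.5]
blade t [ 516.4 -113.6] [-12.9  24.5]
blade t [532.6 -52.1] [-10.7  88. ]
blade s [531.4 -56.1] [-11.   83.9]
blade s [569.1 -63.2] [27.3 85.3]
blade s [ 553.1 -131.6] [26.9 15.1]
blade s [ 516.7 -123.2] [-10.4  15.2]
hnd t [ 533.3 -118.3] [ 4.7 23.6]
hnd t [ 517.8 -177.1] [  2.6 -37.2]
hnd t [ 502.9 -237.2] [  1.4 -99.1]
hnd s [ 532.2 -134.8] [7.3 7.3]
hnd s [ 513.9 -201.3] [  4.2 -61.6]
```

```bash
python3 -m jog '[[[0,-60,0,-10],[0,-120,0,-20],[0,-180,0,-30],[0,-240,0,-40],[0,-300,0,-50]]]' 50; python3 -c "
from h import *
plan([510,-211,310],(.968,-.253))"
```

```text
clock: 9.25
position: [512.3, 26.0, 309.5]
ee_rot: [-0.395, 0.919, 0.001, -0.003]
contact_force: [0.5, 0.2, 0.3]
gripper_width: 49.9
t 9.25 pos [512.3  26.  309.5] shift [ 173.6 -161.4   -0.4] spin -28.8 F [0.5 0.2 0.3] w 49.9 j6 -1.12
```

```bash
python3 -m jog '[[[43,-40,0,-10],[87,-80,0,-20],[130,-120,0,-28.8],[174,-161,0,-28.8],[174,-161,0,-28.8]]]' 50; python3 -c "
from h import *
plan([510,-211,184],(.968,-.253))"
```

```text
clock: 9.88
position: [508.5, -214.3, 307.9]
ee_rot: [-0.609, 0.793, 0.003, -0.004]
contact_force: [-0.3, 1.1, -0.8]
gripper_width: 50.3
t 9.88 pos [ 508.5 -214.3  307.9] shift [ -3.8  -1.7 123.9] spin -0.3 F [-0.3  1.1 -0.8] w 50.3 j6 -0.16
```

```bash
python3 -m jog '[[[-3,-1,20,0],[-3,-1,40,0],[-3,-1,60,0],[-3,-1,74,0],[-3,-1,74,0]]]' 50; python3 -c "
from h import *
import cv2
plan([510,-211,184],(.968,-.253))
im,d=arm.get_image('side');cv2.imwrite('pics/side7.png',cv2.resize(im[195:295,200:300],None,fx=6,fy=6,interpolation=2))"
```

```text
clock: 10.5
position: [509.2, -211.1, 232.4]
ee_rot: [-0.609, 0.793, 0.004, -0.005]
contact_force: [0.5, -1.1, 1.0]
gripper_width: 50.2
t 10.5 pos [ 509.2 -211.1  232.4] shift [-0.5 -1.4 48.4] spin -0.3 F [ 0.5 -1.1  1. ] w 50.2 j6 -0.16
```

View pics/side7.png

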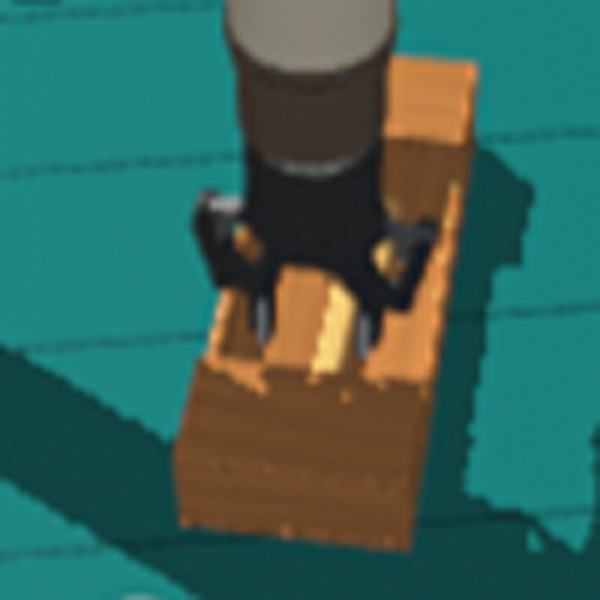

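The fingers straddle the handle: tips at (265,335) and (365,350), paddle at (333,330), slightly to the right. I shift about 3 mm and descend.

```bash
python3 -m jog '[[[0,-2,12,0],[0,-3.5,24,0],[0,-3.5,36,0],[0,-3.5,44,0],[0,-3.5,46,0]]]' 50; python3 -c "
from h import *
plan([510,-211,184],(.968,-.253))"
```

```text
clock: 11.18
position: [512.3, -212.2, 186.6]
ee_rot: [-0.609, 0.793, 0.004, -0.005]
contact_force: [-0.2, 0.4, -0.9]
gripper_width: 50.1
t 11.18 pos [ 512.3 -212.2  186.6] shift [-0.6  2.5  2.6] spin -0.3 F [-0.2  0.4 -0.9] w 50.1 j6 -0.16
```

```bash
python3 -m jog '[[[0,0,2,0],[0,0,3,0],[0,0,3,0],[0,0,3,0],[0,0,3,0]]]' 0;python3 -m jog '[[[0,0,0,0],[0,0,0,0],[0,0,0,0],[0,0,-1,0],[0,0,-2,0]]]' 0; python3 -c "
from h import *
plan([512.3+16,-212.2+64,187],(.968,-.253))
import cv2
im,d=arm.get_image('side');cv2.imwrite('pics/side8.png',cv2.resize(im[195:295,200:300],None,fx=6,fy=6,interpolation=2))"
```

```text
clock: 11.8
position: [512.4, -212.2, 184.0]
ee_rot: [-0.609, 0.793, 0.003, -0.004]
contact_force: [0.0, 0.7, 2.8]
gripper_width: 13.8
clock: 12.42
position: [512.3, -212.2, 185.7]
ee_rot: [-0.609, 0.793, 0.004, -0.005]
contact_force: [-0.7, -0.2, 0.1]
gripper_width: 14.1
t 12.43 pos [ 512.3 -212.2  185.7] shift [-66.    1.   -1.5] spin -0.3 F [-0.7 -0.2  0.1] w 14.1 j6 -0.16
```

View pics/side8.png

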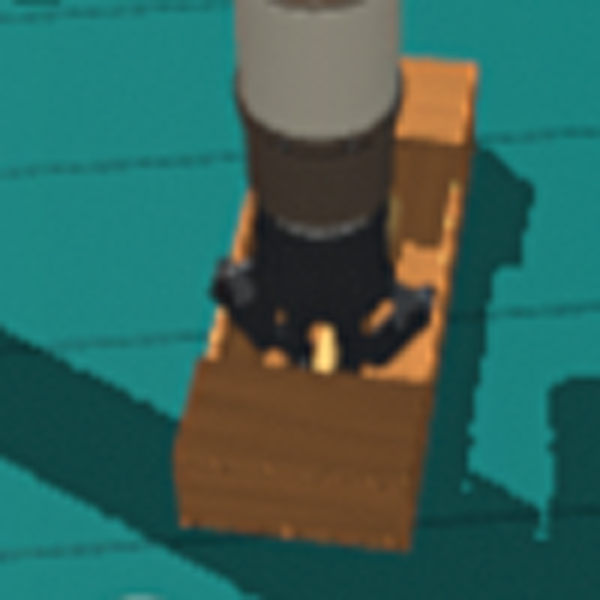

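Gripped: 14 mm shown on the 16 mm handle, the same 2 mm under-reading as on the scoop. Now I slide it endways toward +y.

```bash
python3 -m jog '[[[-10,0,-1,0],[-22,0,-2,0],[-36,0,-2,0],[-48,0,-2,0],[-50,0,-2,0]]]' 0;python3 -m jog '[[[-4,0,0,0],[-8,0,0,0],[-12,0,0,0],[-15,0,0,0],[-15,0,0,0]]]' 0; python3 -c "
from h import *
plan([512.3+16,-212.2+64,187],(.968,-.253))
import cv2
im,d=arm.get_image('side');cv2.imwrite('pics/side9.png',cv2.resize(im[185:295,200:310],None,fx=5,fy=5,interpolation=2))"
```

```text
clock: 13.1
position: [525.6, -162.8, 187.8]
ee_rot: [-0.61, 0.793, 0.003, -0.005]
contact_force: [1.0, -0.1, -0.5]
gripper_width: 14.1
clock: 13.72
position: [529.5, -148.2, 187.8]
ee_rot: [-0.61, 0.792, 0.003, -0.004]
contact_force: [-0.6, 0.1, -0.7]
gripper_width: 14.4
t 13.72 pos [ 529.5 -148.2  187.8] shift [0.4 1.2 0.8] spin -0.2 F [-0.6  0.1 -0.7] w 14.4 j6 -0.28
```

View pics/side9.png

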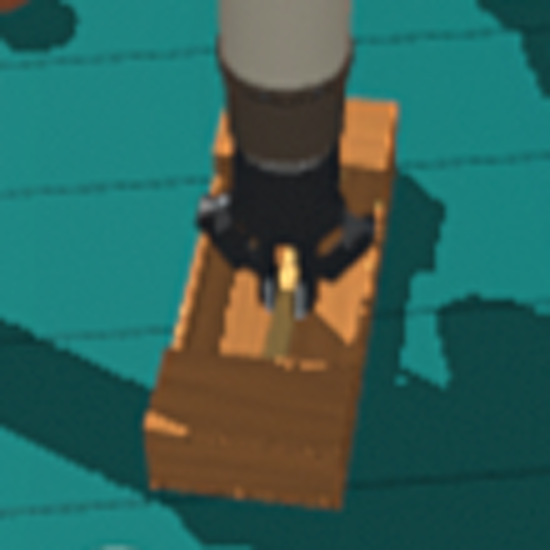

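Force still near zero. I push on gently toward the end wall so the butt clears the near hood.

```bash
python3 -m jog '[[[-1,0,0,0],[-2,0,0,0],[-3,0,0,0],[-4,0,0,0],[-4,0,0,0]]]' 0;python3 -m jog '[[[0,0,-4,0],[0,0,-8,0],[0,0,-12,0],[0,0,-16,0],[0,0,-16,0]]]' 0; python3 -c "
from h import *
plan([512.3+16,-212.2+64,187],(.968,-.253))
import cv2
im,d=arm.get_image('side');cv2.imwrite('pics/side10.png',cv2.resize(im[185:295,200:310],None,fx=5,fy=5,interpolation=2))"
```

```text
clock: 14.4
position: [530.5, -144.3, 187.7]
ee_rot: [-0.61, 0.792, 0.003, -0.005]
contact_force: [-0.5, -0.1, -0.2]
gripper_width: 14.2
clock: 15.02
position: [530.8, -144.3, 204.2]
ee_rot: [-0.61, 0.792, 0.003, -0.004]
contact_force: [0.7, 0.5, -1.2]
gripper_width: 14.2
t 15.03 pos [ 530.8 -144.3  204.2] shift [ 4.4  1.3 17.3] spin -0.2 F [ 0.7  0.5 -1.2] w 14.2 j6 -0.29
```

View pics/side10.png

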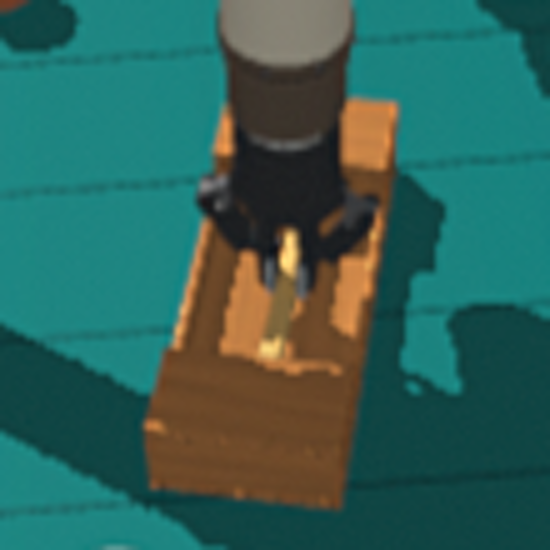

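```bash
python3 -m jog '[[[0,0,-3,0],[0,0,-6,0],[0,0,-9,0],[0,0,-12,0],[0,0,-14,0]]]' 0; python3 -c "
from h import *
plan([512.3+16,-212.2+64,187],(.968,-.253))
import cv2
im,d=arm.get_image('side');cv2.imwrite('pics/side11.png',cv2.resize(im[185:295,200:310],None,fx=5,fy=5,interpolation=2))"
```

```text
clock: 15.7
position: [530.9, -144.3, 218.2]
ee_rot: [-0.61, 0.792, 0.003, -0.004]
contact_force: [0.1, -0.7, 0.2]
gripper_width: 14.1
t 15.7 pos [ 530.9 -144.3  218.2] shift [ 4.4  1.2 31.3] spin -0.2 F [ 0.1 -0.7  0.2] w 14.1 j6 -0.29
```

View pics/side11.png

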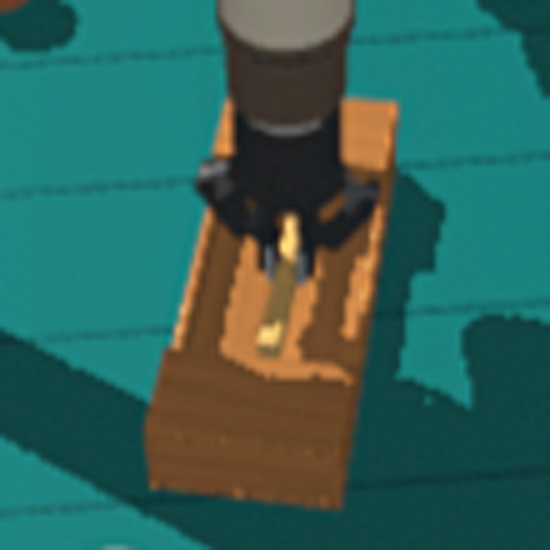

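The butt is visible at (270,350), clear of the near hood's edge. Further lifting will lever the blade against the far hood and tilt the paddle in the pads.

```bash
python3 -m jog '[[[0,0,-3,0],[0,0,-6,0],[0,0,-9,0],[0,0,-12,0],[0,0,-15,0]]]' 0; python3 -c "
from h import *
plan([512.3+16,-212.2+64,187],(.968,-.253))"
python3 -m jog '[[[0,0,-3,0],[0,0,-6,0],[0,0,-9,0],[0,0,-12,0],[0,0,-15,0]]]' 0; python3 -c "
from h import *
plan([512.3+16,-212.2+64,187],(.968,-.253))
import cv2
im,d=arm.get_image('side');cv2.imwrite('pics/side12.png',cv2.resize(im[185:295,200:310],None,fx=5,fy=5,interpolation=2))"
```

```text
clock: 16.38
position: [530.8, -144.3, 233.3]
ee_rot: [-0.61, 0.792, 0.004, -0.005]
contact_force: [-0.3, -0.3, -4.9]
gripper_width: 14.2
t 16.38 pos [ 530.8 -144.3  233.3] shift [ 4.2  0.9 46.3] spin -0.2 F [-0.3 -0.3 -4.9] w 14.2 j6 -0.29
clock: 17.0
position: [531.0, -144.1, 248.2]
ee_rot: [-0.61, 0.792, 0.004, -0.005]
contact_force: [0.4, -1.5, -5.3]
gripper_width: 14.0
t 17.0 pos [ 531.  -144.1  248.2] shift [ 4.5  0.8 61.2] spin -0.2 F [ 0.4 -1.5 -5.3] w 14.0 j6 -0.29
```

View pics/side12.png

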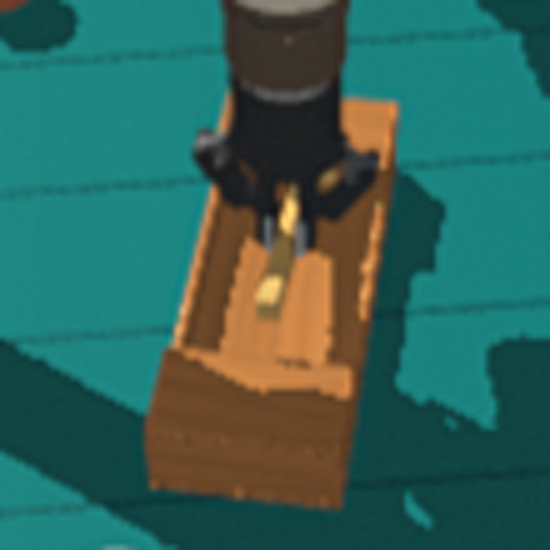

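It is tilting at a steady 5 N of hood contact, butt now at (268,305). About 20 mm more.

```bash
python3 -m jog '[[[0,0,-4,0],[0,0,-8,0],[0,0,-12,0],[0,0,-16,0],[0,0,-18,0]]]' 0; python3 -c "
from h import *
plan([512.3+16,-212.2+64,187],(.968,-.253))
import cv2
im,d=arm.get_image('side');cv2.imwrite('pics/side13.png',cv2.resize(im[185:295,200:310],None,fx=5,fy=5,interpolation=2))
im,d=arm.get_image('top');cv2.imwrite('pics/top13.png',cv2.resize(im[155:235,250:370],None,fx=6,fy=6,interpolation=2))"
```

```text
clock: 17.68
position: [531.4, -144.1, 267.0]
ee_rot: [-0.61, 0.792, 0.003, -0.004]
contact_force: [0.8, 0.1, -6.5]
gripper_width: 14.7
t 17.68 pos [ 531.4 -144.1  267. ] shift [ 4.5  1.1 80. ] spin -0.2 F [ 0.8  0.1 -6.5] w 14.7 j6 -0.29
```

View pics/side13.png

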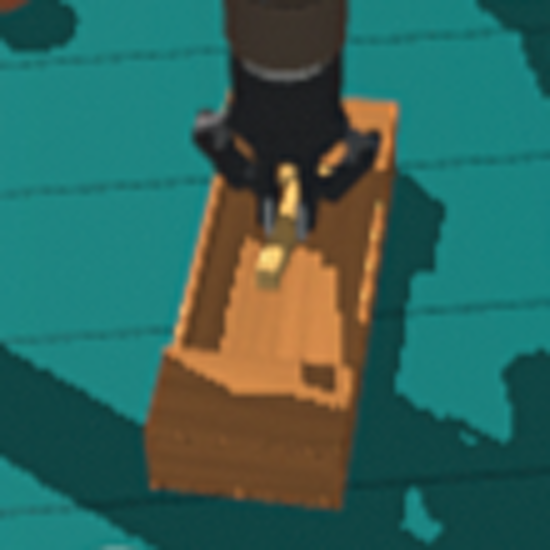

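View pics/top13.png

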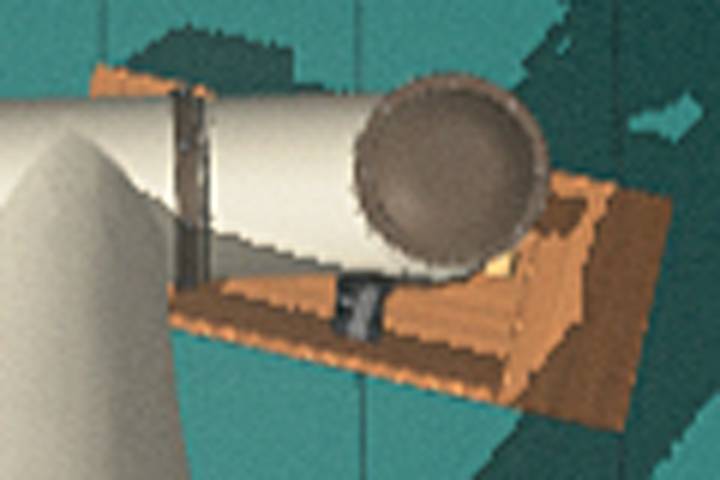

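The tilt is about 20 to 24° (butt at (268,265)). Now I draw it out along its length: tool +x and up.

```bash
python3 -m jog '[[[8,0,-2,0],[17,0,-5,0],[26,0,-8,0],[35,0,-11,0],[38,0,-13,0]]]' 0;python3 -m jog '[[[8,0,-3,0],[17,0,-6,0],[26,0,-9,0],[35,0,-12,0],[38,0,-14,0]]]' 0; python3 -c "
from h import *
plan([512.3+16,-212.2+64,187],(.968,-.253))
import cv2
im,d=arm.get_image('side');cv2.imwrite('pics/side14.png',cv2.resize(im[185:295,200:310],None,fx=5,fy=5,interpolation=2))
im,d=arm.get_image('top');cv2.imwrite('pics/top14.png',cv2.resize(im[155:235,250:370],None,fx=6,fy=6,interpolation=2))"
```

```text
clock: 18.4
position: [521.8, -181.7, 280.6]
ee_rot: [-0.61, 0.793, 0.003, -0.004]
contact_force: [0.4, -0.6, -2.5]
gripper_width: 14.4
clock: 19.02
position: [512.0, -219.1, 295.0]
ee_rot: [-0.609, 0.793, 0.003, -0.004]
contact_force: [0.5, 0.5, -0.3]
gripper_width: 14.0
t 19.02 pos [ 512.  -219.1  295. ] shift [-73.    1.5 107.8] spin -0.3 F [ 0.5  0.5 -0.3] w 14.0 j6 -0.15
```

View pics/side14.png

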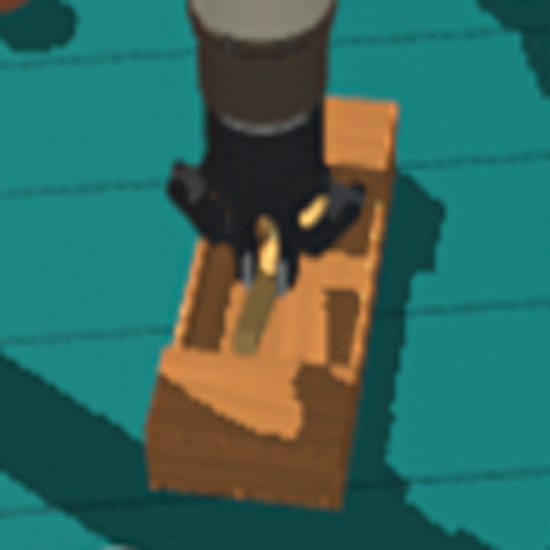

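View pics/top14.png

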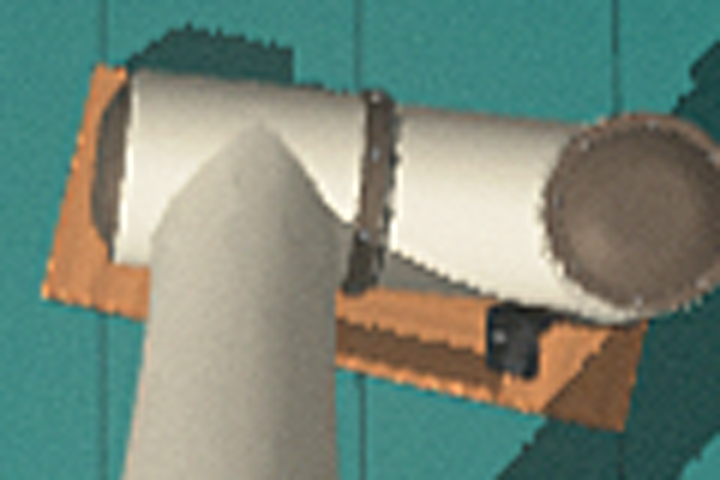

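```bash
python3 - <<'E'
from h import *
Z=lambda p:((p-[200,185]+.5)*5-.5).round(0)
s=arm.read_state()["position"];g=np.array([s[0],s[1],s[2]-184+15]);u=np.array([.222,.975,0])
for th in(-10,0,10,15,20,25):
    t=np.radians(th);b=g-75*(u*np.cos(t)-np.array([0,0,1])*np.sin(t)); tip=g+161*(u*np.cos(t)-np.array([0,0,1])*np.sin(t))
    d=tip[:2]-[523.5,-140.3]
    print(th,b.round(0),Z(proj("side",b)),"tip",tip.round(0),Z(proj("side",tip)),"caddy y",(d@u[:2]).round(0))
print(Z(proj("side",g)))
E
```

```text
-10 [ 496. -291.  113.] [255. 381.] tip [547. -64. 154.] [303.  90.] caddy y 79.0
0 [ 495. -292.  126.] [254. 369.] tip [548. -62. 126.] [304. 116.] caddy y 82.0
10 [ 496. -291.  139.] [254. 355.] tip [547. -64.  98.] [304. 145.] caddy y 79.0
15 [ 496. -289.  145.] [254. 347.] tip [547. -67.  84.] [303. 161.] caddy y 76.0
20 [ 496. -288.  152.] [254. 338.] tip [546. -71.  71.] [303. 178.] caddy y 72.0
25 [ 497. -285.  158.] [254. 329.] tip [544. -77.  58.] [302. 195.] caddy y 67.0
[271. 282.]
```

The butt at (247,345) and the blade glimpsed at (315,210) put the tilt at 15 to 25°, so the tip is at caddy y of about 70, clear of the hood edge at 95. Lifting straight up.

```bash
python3 -m jog '[[[0,0,-6,0],[0,0,-16,0],[0,0,-28,0],[0,0,-42,0],[0,0,-50,0]]]' 0;python3 -m jog '[[[0,0,-15,0],[0,0,-35,0],[0,0,-55,0],[0,0,-75,0],[0,0,-90,0]]]' 0; python3 -c "
from h import *
plan([512.3+16,-212.2+64,187],(.968,-.253))
import cv2
im,d=arm.get_image('side');cv2.imwrite('pics/side15.png',cv2.resize(im[145:295,180:340],None,fx=4,fy=4,interpolation=2))"
```

```text
clock: 19.75
position: [512.7, -218.8, 346.5]
ee_rot: [-0.609, 0.793, 0.002, -0.003]
contact_force: [-0.3, -0.7, -1.0]
gripper_width: 14.0
clock: 20.38
position: [513.3, -218.7, 438.2]
ee_rot: [-0.609, 0.793, 0.001, -0.002]
contact_force: [0.4, -0.1, -0.1]
gripper_width: 14.4
t 20.38 pos [ 513.3 -218.7  438.2] shift [-72.6   2.4 251. ] spin -0.2 F [ 0.4 -0.1 -0.1] w 14.4 j6 -0.15
```

View pics/side15.png

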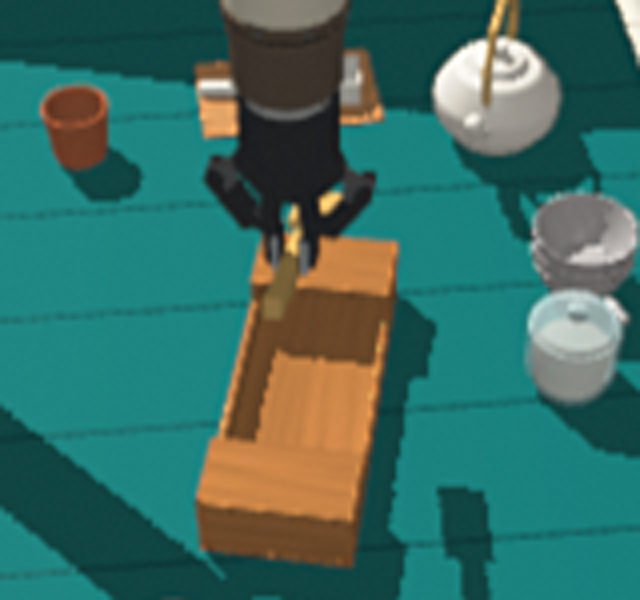

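The caddy is empty and the paddle is held above it, butt at (275,305), blade at (330,200). I let it settle and do the last check.

```bash
python3 -m jog '[[[0,0,0,0],[0,0,0,0],[0,0,0,0],[0,0,0,0],[0,0,0,0]]]' 0;python3 -m jog '[[[0,0,0,0],[0,0,0,0],[0,0,0,0],[0,0,0,0],[0,0,0,0]]]' 0; python3 -c "
from h import *
import cv2
s=arm.read_state();print(s['joint_vel'].round(3),s['contact_force'].round(1),s['gripper_width'])
im,d=arm.get_image('side');cv2.imwrite('pics/side16.png',cv2.resize(im[110:300,165:345],None,fx=3,fy=3,interpolation=2))
im2,d2=arm.get_image('top');cv2.imwrite('pics/top16.png',im2)
# depth points of bamboo-coloured pixels near the gripper
p=arm.camera_params('side');h=cv2.cvtColor(im,cv2.COLOR_BGR2HSV)
m=cv2.inRange(h,(18,90,60),(30,255,255));v,u=np.nonzero((m>0)&(d>0))
X=(np.linalg.inv(p['mtx'])@np.stack([u,v,np.ones_like(u)])*d[v,u]-np.array(p['t'])[:,None]).T@p['R']
k=(abs(X[:,0]-525)<90)&(abs(X[:,1]+180)<190)&(X[:,2]>25)
print(k.sum(),X[k][np.argsort(X[k][:,1])][::max(1,k.sum()//12)].round(0))"
```

```text
clock: 21.05
position: [513.6, -218.9, 439.9]
ee_rot: [-0.61, 0.793, -0.0, -0.002]
contact_force: [-0.1, 0.5, -1.0]
gripper_width: 14.2
clock: 21.68
position: [513.6, -218.9, 439.9]
ee_rot: [-0.61, 0.793, -0.0, -0.002]
contact_force: [0.3, -0.1, -0.8]
gripper_width: 14.5
[ 0.001 -0.     0.002  0.    -0.001  0.   ] [ 0.3 -0.1 -0.8] 14.512512799097346
148 [[ 492. -298.  294.]
 [ 499. -294.  305.]
 [ 493. -290.  306.]
 [ 500. -279.  303.]
 [ 507. -267.  294.]
 [ 502. -251.  291.]
 [ 516. -239.  344.]
 [ 537. -235.  359.]
 [ 510. -221.  278.]
 [ 513. -210.  276.]
 [ 519. -181.  265.]
 [ 546. -121.  234.]
 [ 555.  -93.  221.]]
```

View pics/side16.png

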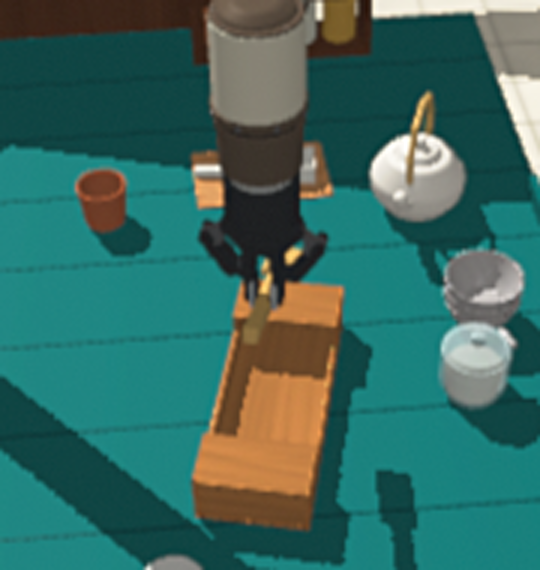

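View pics/top16.png

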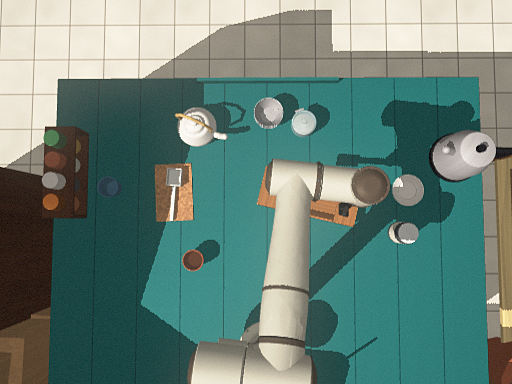

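Depth gives butt z of about 300 mm and blade end z of about 215 mm, roughly a 22° tilt, and the arm is still. In the top view the scoop lies on the mat ((174,178) to (172,220)) and the bystanders have not moved. Handing in.

```bash
python3 -c "
from bench import arm
print(arm.job_done())"
```

```text
the job is handed in; nothing more can be done
None
```

The scoop is on the cork mat and the paddle is out of the caddy, held still in the gripper. I handed the job in at about 22 s of the 58 s allowed; no verdict is reported.

- **Scoop:** I gripped it at mid-handle, lowered it onto the mat until contact (about 5 N), then released it and backed off. The last pictures show it lying level and right way up on the mat.
- **Paddle:** I gripped the handle and slid the paddle endways under the far hood. Lifting then levered it against the hood's edge (about 6 N) to tilt it in the pads, and I drew it out along its length and raised it.
- **Last checks:**
  - The gripper reads 14.5 mm on the 16 mm handle. It read about 2 mm low on the scoop's handle too.
  - From the depth image, the butt is about 300 mm and the blade end about 215 mm above the shelf, at roughly 22° tilt. The limit is 115 mm.
  - Joint speeds and outside force on the tool are close to zero.
  - By eye, the bystanders in view have not moved.

None of the last checks failed or disagreed. Earlier, the two cameras differed by a few millimetres on where the paddle lay. I set the grasp between the two readings.

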